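# Sort core-box slides through a go-gauge

### The job

Only one of the two aluminium slides fits the steel gauge: find it by trying them from the flared side, each lying flat. Push the one that fits into the tunnel, take it again by the end that comes out and draw it right through, then lay it flat in the slatted wooden crate; lay the other flat in the steel scrap pan. Leave everything else on the bench where it is.

Things in the scene. Friction and masses are not known exactly. Their poses are not given: they have to be found in the camera images.
- slide_1: one of two loose aluminium core-box slides, plain bars 130 long (x), 28 high (z), 0.26 kg: one is 24 wide (y) and fits the gauge, the other 30 wide and does not; which is which is for the gauge to show. Ends alike, a dark dimple on top 15 from each. Starts lying on the bench at the right, roughly along world y. Origin at its centre, 14 above its underside.
- slide_2: one of two loose aluminium core-box slides, plain bars 130 long (x), 28 high (z), 0.26 kg: one is 24 wide (y) and fits the gauge, the other 30 wide and does not; which is which is for the gauge to show. Ends alike, a dark dimple on top 15 from each. Starts lying on the bench at the right, roughly along world y. Origin at its centre, 14 above its underside.
- gauge: fixed steel go-gauge: base plate 320 (x) x 100 (y) x 12 thick; across its middle a bridge 30 (x) x 79 (y), top 57 above the bench, with a tunnel along x through it, closed above. A bar lies on the plate on either side of the bridge. Origin at the base's underside, under the tunnel's middle; +x points the way the bar passes, roughly to the robot's left (world +y).
- tunnel_in (a point): entry of the gauge's tunnel (at the gauge's x = -15, the robot's right), on its floor, which is the plate's top. The tunnel is 27.5 wide, 31 high; on this side two flared cheeks lead in from about 40 wide, beginning 13 before this point.
- tunnel_out (a point): far end of the tunnel (at the gauge's x = +15), on its floor; no flare on this side.
- crate: fixed shallow slatted wooden crate for good slides, 130 (x) x 180 (y) x 36 high outside, walls and floor 6 thick. Origin at the underside's centre. At the robot's left, nearer or farther than the pan.
- pan: fixed sheet-steel scrap pan with a wire handle at each end, 130 (x) x 180 (y) x 36 high, walls and floor 4 thick, handles to 108 from the centre along y. Origin at the underside's centre. At the robot's left, nearer or farther than the crate.
- bell: Bystander: small brass hand bell, 84 high, 84 across its mouth; origin under its centre
- shell_block: Bystander: white pattern block 110 x 130 x 31 with a blue top bearing a scallop shell; origin under its centre
- brush: Bystander: bench brush lying at the right; origin under its middle
- tin: Bystander: open aluminium pot 72 across, 70 high, at the left; origin under its centre
- rosette: Bystander: round copper ornament, 80 across, 17 high, lying before the robot; origin under its centre
- weight: Bystander: plain steel cylinder, 40 across, 35 high; origin under its centre
Not all that is in view belongs to the job. Of the things shaped like the pan, the steel one is meant.

How it is judged:
On the way, in this order (a step that is already met when the one before it is completed fails the run):
1. the slide that fits has been pushed into the gauge's tunnel from the flared side, filling most of it (x of slide_1 in the frame of gauge between -0.06 and -0 m and y of slide_1 in the frame of gauge between -0.005 and 0.005 m and z of slide_1 in the frame of gauge between 0.018 and 0.036 m and angle between the x axis of slide_1 and the x axis of gauge, either way round below 0.12 rad), for 0.05 s.
2. it has been drawn on, out of the far side of the tunnel, its tail still in it (x of slide_1 in the frame of gauge between 0.03 and 0.065 m and y of slide_1 in the frame of gauge between -0.005 and 0.005 m and z of slide_1 in the frame of gauge between 0.018 and 0.036 m and angle between the x axis of slide_1 and the x axis of gauge, either way round below 0.12 rad), for 0.05 s.
At the end, for the whole second after the job is handed in: The slide that fits (24 mm wide) lies flat (within 0.1 rad) and still on the floor of the wooden crate, and the other (30 mm wide) lies flat and still on the floor of the steel pan, the centre of each inside its tray's walls (x of slide_1 in the frame of crate between -0.05 and 0.05 m and y of slide_1 in the frame of crate between -0.04 and 0.04 m and z of slide_1 in the frame of crate between 0.01 and 0.028 m and angle between slide_1's own x axis and vertical between 1.47 and 1.67 rad and linear speed of each of slide_1, slide_2 below 0.02 m/s and angular speed of each of slide_1, slide_2 below 0.2 rad/s and x of slide_2 in the frame of pan between -0.05 and 0.05 m and y of slide_2 in the frame of pan between -0.04 and 0.04 m and z of slide_2 in the frame of pan between 0.01 and 0.028 m and angle between slide_2's own x axis and vertical between 1.47 and 1.67 rad); the robot touches nothing.
It fails at once if a bystander (bell, shell block, brush, tin, rosette or weight) is pushed more than 40 mm away (distance of any of bell, shell_block, brush, tin, rosette, weight from where it was at the start of the episode above 0.04 m).
It also fails if it takes over 72 s, if anything falls off the work surface, if the arm or the gripper's body presses on something with over 40 N, if the wrist force passes 120 N, or if a joint passes its speed limit or range.

### The arm

A 7-joint arm with a two-finger parallel gripper is mounted at the origin on the work surface. World frame = base frame: x ahead of the robot, y to its left, z up, the work surface at z = 0. Lengths are in m, angles in rad, forces in N, time in s.
With the tool pointing down it reaches from about 0.425 to 0.95 m from the base axis. Payload 16.7 kg.
Tool frame: the origin (TCP) lies midway between the tips of the shut fingers; the grasp point (between the pads) lies 19 mm behind it (grip_point_offset is the distance from the TCP to the grasp point, in m); z points along the fingers, y is the line along which they close (so a half turn about z gives the same grasp; the last joint's range is limited). The gripper opens to 94 mm and grips with 3 to 60 N. Pads are 16 mm wide; open, the fingers measure 119 mm over their backs; the gripper's body (75 mm by 177 mm) begins 78 mm behind the grasp point.
Start: joints at [-1.302, 0.426, 0.074, 1.606, -0.034, 1.111, -0.067], TCP at [0.274, 0.617, 0.205] pointing down, gripper open.
Joint ranges: [-2.85, 2.85], [-0.5, 2.14], [-1.23, 1.37], [0.21, 2.46], [-1.02, 4.16], [0.16, 2.05], [-2.73, 2.73]. Speed limits (rad/s): [1.89, 1.89, 2.39, 2.39, 3.01, 3.01, 3.01].

### API

Orientations are given as a 3x3 rotation matrix whose columns are the frame's x, y, z axes.
In Python, from rig import get_obs, snapshot, job_done, find_in, grip_point_offset gives the robot as it stands. The module is installed in compiled form; this text tells all that it offers.
- The arm moves only by the tool jog_arm, never from a script. Its argument "deltas" is a list of rows, each an object with "gripper": the finger opening in m, from 0 to 0.094; "translation": the shift along the tool's x, y, z in m, a list of three; "twist": the turn about the tool's z in degrees. In form: [{"gripper": gripper, "translation": [x, y, z], "twist": twist}, ...]. A call has 1 to 10 rows; each row is the pose to reach, as a shift and turn from the pose commanded when the call began, along the tool's axes at that moment; what a row does not reach only later rows make up. A row lasts 1/12 s, in which the tool goes at most 41.7 mm and 7.16 degrees, less where a joint would pass 70% of its speed; a pose out of reach is approached as far as the arm can. A call with a gripper value outside its range is refused whole. The fingers move at their own pace and stop on an object; "force" is the grip in N (left out, the last holds). Time passes only in rows, so rows that repeat a pose let the fingers close. It gives the time, the measured TCP pose, the force, the opening and the grip force at its end, in the units of the state.
- get_obs(): the state, without advancing time (a new reading comes with each control period).
- snapshot(name): name is "side" or "top"; returns a dict with "image" (384x512x3 uint8, red, green, blue), "vfov" (degrees; the focal length in pixels is half the picture's height over the tangent of half this angle, whatever the lens; pixels are square), "cx", "cy" (the principal point, pixels), "rvec" (rotation vector, rad) and "tvec" (3), from world to camera coordinates, as OpenCV has them. Camera axes: x right, y down, z forward; pixel columns grow to the right and rows downward; lengths in m; the calibration is good to about 2 mm. A picture is of the moment at which its call begins. There is no depth.
- job_done(): hands the job in; it is judged then, once.
Trained networks look in the newest picture that a camera, given by its name, has taken for a name from the list of things; names that differ only in an ending like _2 or _b are one class to them, and where a whole thing is asked for, a point or a joint stands for the part that bears it (a point fixed in the world has none). Each returns a list of dicts, best first, with "confidence" (0 to 1); they miss things now and then, are a little off and sometimes report something else, mostly with a low value. They report only what shows in the picture. A call takes as long as a camera call. They do not tell look-alikes from the thing itself.
- find_in(camera, thing): "xy" ([column, row] in pixels, amid what is visible of it).
The state is a dict: "clock": time; "q": joint angles; "qd": joint speeds; "tau": joint torques, N m; "eef_pos": TCP position; "eef_rot": TCP orientation; "force": force on the tool from outside, world axes, zero at the start; "moment": the same for the moment, N m; "grip_width": finger opening in m; "grasp_force": force on a finger pad.
Only numpy, scipy, OpenCV 4.12 (cv2) and the standard library are available. Lean on these libraries where they do the work, as an engineer would, in place of code of your own. Each camera call takes 0.05 s, during which the arm holds its last target. There are 200 camera calls.

## Working session

There is one attempt and no reset: what is moved stays moved. The work goes in short steps, Python scripts to look and compute and a tool call to move; the robot and the scene stay as the last step left them, time stands still between calls to the robot, and variables do not carry over. Pictures are saved under pics/ and viewed, at most 10 in all, crops included, and the job is handed in when it is done.

Besides the shell and the picture viewer there is one more tool, called after "Request:" as a command line: name --argument value ..., lists and objects as JSON in quotes. jog_arm: Moves the arm, as the interface text tells. Its arguments: {"type":"object","properties":{"deltas":{"type":"array","items":{"type":"object","properties":{"gripper":{"type":"number"},"translation":{"type":"array","items":{"type":"number"}},"twist":{"type":"number"}}}},"force":{"type":"number"}},"required":["deltas"]}

```bash
mkdir -p pics; cat > h.py <<'E'
import numpy as np,cv2
from rig import *
def cam(s):
    f=192/np.tan(np.radians(s["vfov"])/2)
    return np.array([[f,0,s["cx"]],[0,f,s["cy"]],[0,0,1]]),cv2.Rodrigues(np.array(s["rvec"],float))[0],np.array(s["tvec"],float).ravel()
def ray(s,uv,z):
    K,R,t=cam(s); d=R.T@np.linalg.inv(K)@np.array([uv[0],uv[1],1.]); c=-R.T@t
    return (c+d*(z-c[2])/d[2])[:3]
def proj(s,p):
    K,R,t=cam(s); q=K@(R@np.array(p,float)+t); return q[:2]/q[2]
def save(s,n,crop=None,k=1):
    im=s["image"][:,:,::-1]
    if crop: x0,y0,x1,y1=crop; im=im[y0:y1,x0:x1]
    cv2.imwrite("pics/"+n,cv2.resize(im,None,fx=k,fy=k,interpolation=cv2.INTER_CUBIC))
E
python3 - <<'E'
from h import *
o=get_obs();print({k:np.round(v,3).tolist() for k,v in o.items()},grip_point_offset)
for c in ("top","side"):
    s=snapshot(c);save(s,c+"0.png",None,1.5);K,R,t=cam(s);print(c,K[0,0],s["cx"],s["cy"],(-R.T@t).round(3),R.round(2).tolist())
    for n in ["slide_1","gauge","tunnel_in","tunnel_out","crate","pan","bell","shell_block","brush","tin","rosette","weight"]:
        print(n,[(np.round(d["xy"]).tolist(),round(d["confidence"],2),ray(s,d["xy"],.02).round(3)[:2].tolist()) for d in find_in(c,n)][:4])
E
```

```text
{'clock': 0.0, 'q': [-1.302, 0.427, 0.074, 1.607, -0.034, 1.111, -0.067], 'qd': [0.0, 0.0, -0.002, 0.0, -0.001, -0.001, 0.001], 'tau': [0.0, -93.58, 3.667, -45.419, -0.049, 0.02, 0.0], 'eef_pos': [0.274, 0.616, 0.205], 'eef_rot': [[-0.914, 0.407, -0.0], [0.407, 0.914, -0.001], [-0.0, -0.001, -1.0]], 'force': [-0.081, -0.272, -0.572], 'moment': [0.006, -0.015, -0.016], 'grasp_force': 0.0, 'grip_width': 0.094} 0.0188
top 470.47302401868444 255.6780164110694 191.7414957693912 [0.301 0.029 1.432] [[-0.02, -1.0, 0.02], [-0.99, 0.02, -0.13], [0.13, -0.02, -0.99]]
slide_1 [([354.0, 214.0], 0.82, [0.414, -0.294]), ([356.0, 164.0], 0.78, [0.568, -0.308])]
gauge [([261.0, 195.0], 0.79, [0.477, -0.016]), ([246.0, 119.0], 0.71, [0.717, 0.024])]
tunnel_in []
tunnel_out [([260.0, 190.0], 0.96, [0.495, -0.013]), ([153.0, 151.0], 0.29, [0.619, 0.31])]
crate [([141.0, 218.0], 0.81, [0.416, 0.346])]
pan [([152.0, 149.0], 0.82, [0.625, 0.314]), ([149.0, 297.0], 0.63, [0.182, 0.319]), ([84.0, 195.0], 0.58, [0.487, 0.516])]
bell [([154.0, 151.0], 0.49, [0.619, 0.308])]
shell_block [([318.0, 116.0], 0.86,
[... 363 characters left out ...]
.304])]
gauge []
tunnel_in [([229.0, 247.0], 0.66, [0.372, -0.167]), ([262.0, 209.0], 0.56, [0.497, -0.052])]
tunnel_out [([259.0, 205.0], 0.74, [0.491, -0.031])]
crate [([216.0, 137.0], 0.66, [0.415, 0.334]), ([300.0, 344.0], 0.32, [0.482, -0.47])]
pan [([150.0, 148.0], 0.6, [0.175, 0.316]), ([270.0, 136.0], 0.57, [0.611, 0.293])]
bell [([325.0, 179.0], 0.59, [0.73, 0.033])]
shell_block [([349.0, 232.0], 0.93, [0.722, -0.189]), ([217.0, 137.0], 0.67, [0.42, 0.331])]
brush [([301.0, 346.0], 0.89, [0.483, -0.474])]
tin [([228.0, 104.0], 0.96, [0.498, 0.54])]
rosette [([215.0, 197.0], 0.58, [0.364, 0.03])]
weight [([230.0, 248.0], 0.7, [0.374, -0.172]), ([259.0, 285.0], 0.55, [0.425, -0.301])]
```

View pics/top0.png

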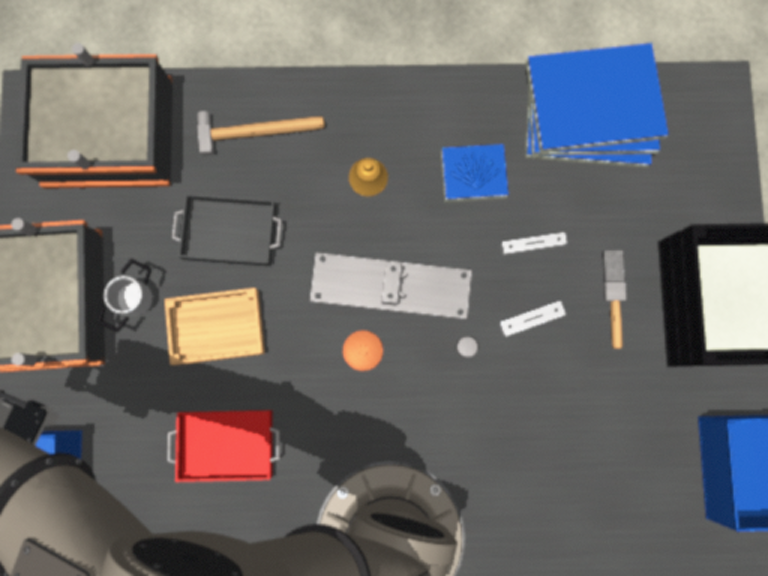

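View pics/side0.png

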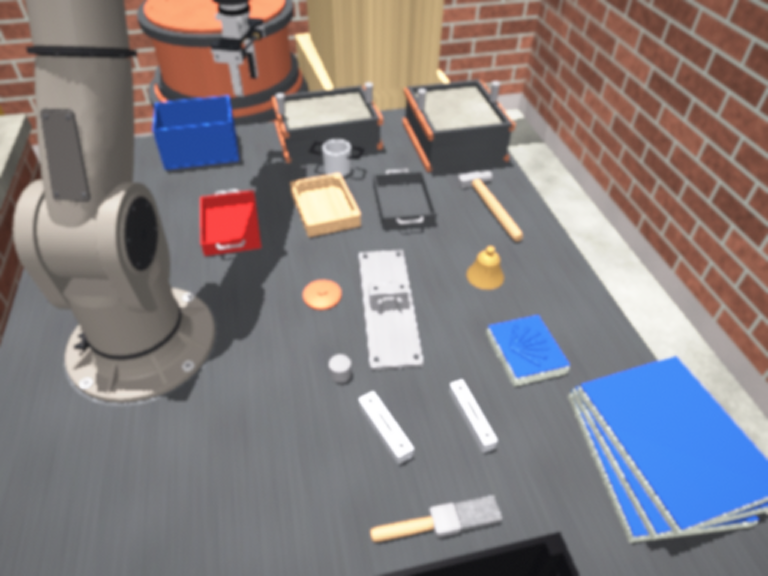

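The top view (shown at 1.5x) has the two white slides at about (534,243) and (533,319). The gauge is at (391,285) with its flare on the right, and the wooden crate is at (215,326). Two things are pan-shaped: the grey steel one at (228,230) and the red tray at (223,446). I take the grey one. Bars that could be confused with the slides: the brush at (615,300) and the hammer at (260,130), and neither is one. Next I measure the slides, gauge and trays and check them in a crop.

```bash
python3 - <<'E'
from h import *
s=snapshot("top");im=s["image"]
g=im.min(2)
def rect(x0,y0,x1,y1,th,z,sub=4):
    c=cv2.resize(g[y0:y1,x0:x1],None,fx=sub,fy=sub,interpolation=cv2.INTER_CUBIC)
    m=(c>th).astype(np.uint8); n,l,st,_=cv2.connectedComponentsWithStats(m)
    i=1+np.argmax(st[1:,4]); ys,xs=np.nonzero(l==i)
    w=np.array([ray(s,((x+.5)/sub-.5+x0,(y+.5)/sub-.5+y0),z)[:2] for x,y in zip(xs,ys)],np.float32)
    r=cv2.minAreaRect(w*1000); e=np.cov(w.T); v=np.linalg.eigh(e)[1][:,1]; L=np.sqrt(12*np.linalg.eigvalsh(e))
    print("c",np.round(r[0],1),"size",np.round(r[1],1),round(r[2],1),"mean",w.mean(0).round(4),"yaw",round(np.degrees(np.arctan2(v[1],v[0]))%180,2),"L",L.round(4))
for th in (120,150,180):
    rect(325,145,390,178,th,.028); rect(325,193,390,230,th,.028)
for th in (100,120,140): rect(200,160,325,220,th,.012)
save(s,"crop1.png",(100,120,400,250),2.6)
E
```

```text
c [ 574.3 -307.5] size [ 30.8 136.6] 8.0 mean [ 0.5742 -0.307 ] yaw 98.02 L [0.0295 0.1344]
c [ 420.3 -296.5] size [ 36.4 136.5] 18.2 mean [ 0.4203 -0.2962] yaw 108.4 L [0.0351 0.1347]
c [ 574.4 -307.4] size [ 27.7 133.4] 7.8 mean [ 0.5743 -0.3067] yaw 97.94 L [0.0265 0.1315]
c [ 420.6 -296.6] size [ 33.4 133.3] 18.3 mean [ 0.4203 -0.2961] yaw 108.4 L [0.0323 0.1318]
c [ 574.6 -307.4] size [ 25.5 130.8] 7.9 mean [ 0.5744 -0.3068] yaw 97.85 L [0.0245 0.1296]
c [ 420.6 -296.6] size [ 31.1 130.7] 18.3 mean [ 0.4204 -0.2959] yaw 108.33 L [0.0303 0.1295]
c [494.4 -14.2] size [328.7 108.8] 82.4 mean [ 0.4942 -0.0141] yaw 82.42 L [0.1071 0.3268]
c [494.4 -14.4] size [324.5 104.9] 82.5 mean [ 0.4941 -0.0139] yaw 82.41 L [0.1032 0.322 ]
c [494.6 -14.2] size [322.1 102.5] 82.5 mean [ 0.4942 -0.0135] yaw 82.42 L [0.1002 0.3204]
```

View pics/crop1.png

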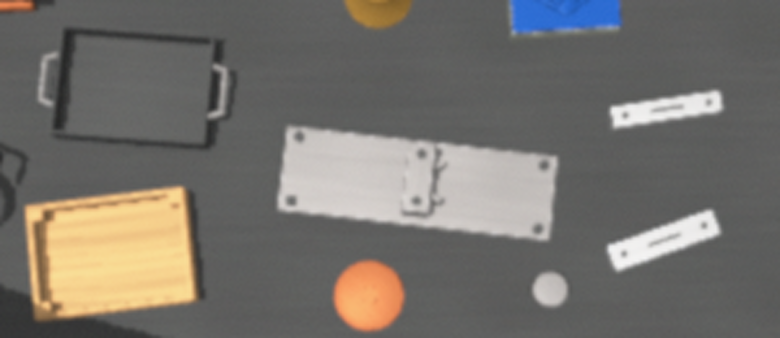

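The crop confirms it: the steel pan is at (139,88), the crate at (112,252), and the gauge's flare cheeks are on the right of the bridge. The top slide measures about 25 mm wide and the bottom one about 31 mm, so I'll try the top one first.

```bash
cat >> h.py <<'E'
def go(x,y,z,yaw):
    "tool-frame delta and twist (deg) to TCP (x,y,z) with closing line at yaw deg"
    o=get_obs();R=np.array(o["eef_rot"]);d=R.T@(np.array([x,y,z])-o["eef_pos"])
    c=np.degrees(np.arctan2(R[1,1],R[0,1])); tw=-(yaw-c); tw=(tw+90)%180-90
    print("delta mm",(d*1000).round(1),"twist",round(tw,2),"closeyaw",round(c,2),"t",round(o["clock"],2),"pos",np.round(o["eef_pos"],4),"tilt",R[2].round(3))
GC=np.array([.4945,-.014]);GY=82.45
def gp(x,y=0):
    a=np.radians(GY);return GC+x*np.array([np.cos(a),np.sin(a)])+y*np.array([-np.sin(a),np.cos(a)])
E
python3 - <<'E'
from h import *
go(.5792,-.3417,.1,8)
# refine trays from top/side
for c in ("top","side"):
    s=snapshot(c);h=cv2.cvtColor(s["image"],cv2.COLOR_RGB2HSV)
    for n,z in (("crate",.02),("pan",.02)):
        print(c,n,[(np.round(d["xy"],1).tolist(),round(d["confidence"],2),ray(s,d["xy"],z).round(3)[:2].tolist()) for d in find_in(c,n)][:3])
s=snapshot("top")
k=1/2.6
for nm,P in (("pan",[(68,32),(222,40),(210,147),(55,135)]),("crate",[(25,205),(185,187),(198,300),(36,319)])):
    W=np.array([ray(s,(100+u*k,120+v*k),.036)[:2] for u,v in P]);print(nm,W.round(3).tolist(),W.mean(0).round(3))
E
```

```text
delta mm [-668.1 -751.5  105.5] twist 58.0 closeyaw 66.0 t 1.35 pos [0.2745 0.6166 0.2055] tilt [ 0. -0. -1.]
top crate [([141.2, 216.1], 0.89, [0.421, 0.344])]
top pan [([152.3, 148.4], 0.82, [0.627, 0.313]), ([148.0, 294.5], 0.68, [0.19, 0.322])]
side crate [([218.4, 137.2], 0.88, [0.424, 0.328]), ([228.1, 245.5], 0.71, [0.371, -0.162]), ([259.6, 206.7], 0.28, [0.491, -0.04])]
side pan [([267.3, 132.9], 0.89, [0.608, 0.315]), ([151.7, 149.7], 0.85, [0.18, 0.308])]
pan [[0.675, 0.389], [0.662, 0.21], [0.536, 0.224], [0.553, 0.402]] [0.607 0.306]
crate [[0.473, 0.435], [0.49, 0.252], [0.36, 0.237], [0.343, 0.42]] [0.416 0.336]
```

Request:
jog_arm --deltas '[{"gripper": 0.06,"translation": [-0.668,-0.7515,0],"twist": 58},{"gripper": 0.06,"translation": [-0.668,-0.7515,0],"twist": 58},{"gripper": 0.06,"translation": [-0.668,-0.7515,0],"twist": 58},{"gripper": 0.06,"translation": [-0.668,-0.7515,0],"twist": 58},{"gripper": 0.06,"translation": [-0.668,-0.7515,0],"twist": 58},{"gripper": 0.06,"translation": [-0.668,-0.7515,0],"twist": 58},{"gripper": 0.06,"translation": [-0.668,-0.7515,0],"twist": 58},{"gripper": 0.06,"translation": [-0.668,-0.7515,0],"twist": 58},{"gripper": 0.06,"translation": [-0.668,-0.7515,0],"twist": 58},{"gripper": 0.06,"translation": [-0.668,-0.7515,0],"twist": 58}]' --force 40

```text
clock: 2.53
eef_pos: [0.4009, 0.2177, 0.2057]
eef_rot: [[-0.138, 0.99, 0.0], [0.99, 0.138, 0.001], [0.001, 0.0, -1.0]]
force: [1.5, 0.7, -0.4]
grip_width: 0.06
grasp_force: 0.0
```

```bash
python3 -c "
from h import *
go(.5792,-.3417,.1,8)"
```

```text
delta mm [-578.7   99.6  105.3] twist -0.09 closeyaw 7.91 t 2.53 pos [0.4009 0.2177 0.2057] tilt [ 0.001  0.    -1.   ]
```

Request:
jog_arm --deltas '[{"gripper": 0.06,"translation": [-0.578,0.098,0],"twist": 0},{"gripper": 0.06,"translation": [-0.578,0.098,0],"twist": 0},{"gripper": 0.06,"translation": [-0.578,0.098,0],"twist": 0},{"gripper": 0.06,"translation": [-0.578,0.098,0],"twist": 0},{"gripper": 0.06,"translation": [-0.578,0.098,0],"twist": 0},{"gripper": 0.06,"translation": [-0.578,0.098,0],"twist": 0},{"gripper": 0.06,"translation": [-0.578,0.098,0],"twist": 0},{"gripper": 0.06,"translation": [-0.578,0.098,0],"twist": 0},{"gripper": 0.06,"translation": [-0.578,0.098,0],"twist": 0},{"gripper": 0.06,"translation": [-0.578,0.098,0.05],"twist": 0}]'

```text
clock: 3.37
eef_pos: [0.5278, -0.1788, 0.1973]
eef_rot: [[-0.14, 0.99, 0.003], [0.99, 0.14, -0.0], [-0.0, 0.003, -1.0]]
force: [1.6, 0.8, 0.0]
grip_width: 0.0601
grasp_force: 0.0
```

```bash
python3 -c "
from h import *
go(.5792,-.3417,.1,8)"
```

```text
delta mm [-168.4   27.8   97.4] twist 0.03 closeyaw 8.03 t 3.37 pos [ 0.5278 -0.1788  0.1973] tilt [-0.     0.003 -1.   ]
```

Request:
jog_arm --deltas '[{"gripper": 0.06,"translation": [-0.168,0.028,0.06],"twist": 0},{"gripper": 0.06,"translation": [-0.168,0.028,0.06],"twist": 0},{"gripper": 0.06,"translation": [-0.168,0.028,0.06],"twist": 0},{"gripper": 0.06,"translation": [-0.168,0.028,0.06],"twist": 0},{"gripper": 0.06,"translation": [-0.168,0.028,0.1],"twist": 0},{"gripper": 0.06,"translation": [-0.168,0.028,0.1],"twist": 0},{"gripper": 0.06,"translation": [-0.168,0.028,0.1],"twist": 0}]'

```text
clock: 3.95
eef_pos: [0.576, -0.3391, 0.0935]
eef_rot: [[-0.138, 0.99, -0.004], [0.99, 0.138, 0.001], [0.002, -0.004, -1.0]]
force: [0.3, 0.2, 0.8]
grip_width: 0.0604
grasp_force: 0.0
```

```bash
python3 -c "
from h import *
go(.5792,-.3417,.006,8)"
```

```text
delta mm [-3.1  3.2 87.4] twist -0.08 closeyaw 7.92 t 3.95 pos [ 0.576  -0.3391  0.0935] tilt [ 0.002 -0.004 -1.   ]
```

Request:
jog_arm --deltas '[{"gripper": 0.06,"translation": [-0.001,0.001,0.03],"twist": 0},{"gripper": 0.06,"translation": [-0.001,0.001,0.06],"twist": 0},{"gripper": 0.06,"translation": [-0.001,0.001,0.084],"twist": 0},{"gripper": 0.06,"translation": [-0.001,0.001,0.084],"twist": 0},{"gripper": 0.06,"translation": [-0.001,0.001,0.084],"twist": 0}]'

```text
clock: 4.37
eef_pos: [0.5793, -0.3388, 0.0132]
eef_rot: [[-0.14, 0.99, 0.0], [0.99, 0.14, 0.0], [0.0, 0.0, -1.0]]
force: [-0.3, 0.2, 1.2]
grip_width: 0.0595
grasp_force: 0.0
```

```bash
python3 -c "
from h import *
go(.5792,-.3417,.006,8)"
```

```text
delta mm [-2.8 -0.5  7.2] twist 0.07 closeyaw 8.07 t 4.37 pos [ 0.5793 -0.3388  0.0132] tilt [ 0.  0. -1.]
```

Request:
jog_arm --deltas '[{"gripper": 0.06,"translation": [-0.003,0,0.006],"twist": 0},{"gripper": 0.0,"translation": [-0.003,0,0.006],"twist": 0},{"gripper": 0.0,"translation": [-0.003,0,0.006],"twist": 0},{"gripper": 0.0,"translation": [-0.003,0,0.006],"twist": 0},{"gripper": 0.0,"translation": [-0.003,0,0.006],"twist": 0},{"gripper": 0.0,"translation": [-0.003,0,0.006],"twist": 0}]' --force 50

```text
clock: 4.87
eef_pos: [0.5794, -0.3428, 0.0063]
eef_rot: [[-0.139, 0.99, 0.0], [0.99, 0.139, -0.0], [-0.0, 0.0, -1.0]]
force: [-0.1, 0.1, -0.2]
grip_width: 0.03
grasp_force: 0.0
```

```bash
python3 -c "
from h import *
print(gp(-.155),gp(-.14));go(*gp(-.145),.075,GY-90);print(get_obs()['grip_width'])"
```

```text
[ 0.47413434 -0.16765624] [ 0.47610521 -0.15278628]
delta mm [197.8 -77.2 -68.7] twist 15.55 closeyaw 8.0 t 4.87 pos [ 0.5794 -0.3428  0.0063] tilt [-0.  0. -1.]
0.030010001267917443
```

Request:
jog_arm --deltas '[{"gripper": 0.0,"translation": [0,0,0],"twist": 0},{"gripper": 0.0,"translation": [0,0,0],"twist": 0},{"gripper": 0.0,"translation": [0,0,0],"twist": 0},{"gripper": 0.0,"translation": [0,0,-0.02],"twist": 0},{"gripper": 0.0,"translation": [0,0,-0.05],"twist": 0},{"gripper": 0.0,"translation": [0,0,-0.08],"twist": 0},{"gripper": 0.0,"translation": [0,0,-0.08],"twist": 0}]'

```text
clock: 5.45
eef_pos: [0.5808, -0.3446, 0.0909]
eef_rot: [[-0.139, 0.99, 0.005], [0.99, 0.139, -0.003], [-0.003, 0.005, -1.0]]
force: [0.8, -1.0, -2.4]
grip_width: 0.0238
grasp_force: 49.9
```

```bash
python3 -c "
from h import *
go(*gp(-.15),.075,GY-90);print(get_obs()['grip_width'])"
```

```text
delta mm [194.9 -79.9  14.9] twist 15.52 closeyaw 7.97 t 5.45 pos [ 0.5808 -0.3446  0.0909] tilt [-0.003  0.005 -1.   ]
0.023757555460261905
```

Width reads 23.8 mm, so this is the narrow slide. Next I carry it over in front of the flare.

Request:
jog_arm --deltas '[{"gripper": 0.0,"translation": [0.195,-0.081,0],"twist": 15.5},{"gripper": 0.0,"translation": [0.195,-0.081,0],"twist": 15.5},{"gripper": 0.0,"translation": [0.195,-0.081,0],"twist": 15.5},{"gripper": 0.0,"translation": [0.195,-0.081,0],"twist": 15.5},{"gripper": 0.0,"translation": [0.195,-0.081,0],"twist": 15.5},{"gripper": 0.0,"translation": [0.195,-0.081,0],"twist": 15.5},{"gripper": 0.0,"translation": [0.195,-0.081,0],"twist": 15.5},{"gripper": 0.0,"translation": [0.195,-0.081,0.02],"twist": 15.5},{"gripper": 0.0,"translation": [0.195,-0.081,0.03],"twist": 15.5},{"gripper": 0.0,"translation": [0.195,-0.081,0.03],"twist": 15.5}]'

```text
clock: 6.28
eef_pos: [0.4707, -0.1614, 0.0541]
eef_rot: [[0.131, 0.991, -0.003], [0.991, -0.131, -0.0], [-0.001, -0.003, -1.0]]
force: [-1.5, -0.2, -2.8]
grip_width: 0.0239
grasp_force: 49.9
```

```bash
python3 -c "
from h import *
go(*gp(-.15),.018,GY-90);s=snapshot('side');save(s,'ins.png',(190,140,350,260),5)
s=snapshot('top');print([np.round(d['xy'],1) for d in find_in('top','gauge')])"
```

```text
delta mm [-0.7  4.3 36.1] twist 0.01 closeyaw -7.54 t 6.28 pos [ 0.4707 -0.1614  0.0541] tilt [-0.001 -0.003 -1.   ]
[array([246.4, 191.2])]
```

View pics/ins.png

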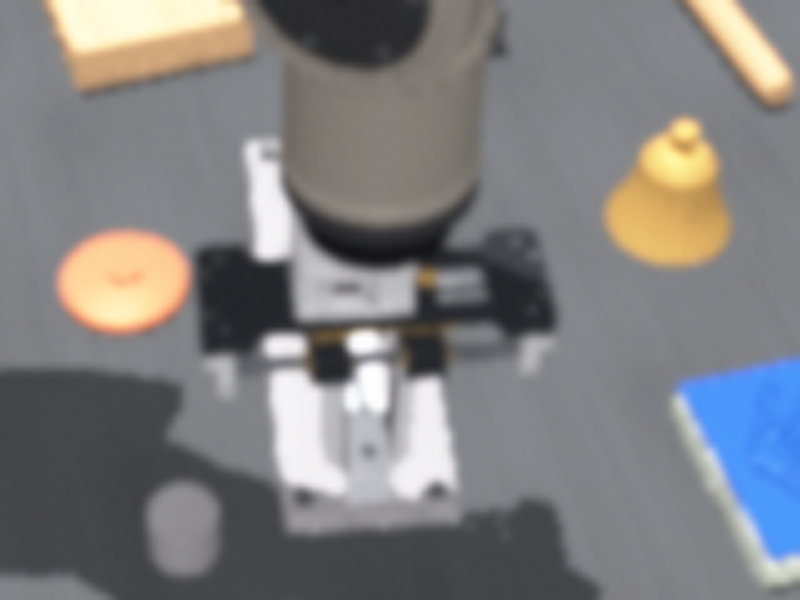

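The bar hangs over the plate, in line with it and ahead of the bridge. Its rear dimple is at crop (368,450). Lower it.

Request:
jog_arm --deltas '[{"gripper": 0.0,"translation": [0,0.002,0.015],"twist": 0},{"gripper": 0.0,"translation": [0,0.002,0.03],"twist": 0},{"gripper": 0.0,"translation": [0,0.002,0.033],"twist": 0},{"gripper": 0.0,"translation": [0,0.002,0.033],"twist": 0},{"gripper": 0.0,"translation": [0,0.002,0.033],"twist": 0}]'

```text
clock: 6.85
eef_pos: [0.474, -0.1617, 0.0235]
eef_rot: [[0.131, 0.991, 0.0], [0.991, -0.131, -0.0], [-0.0, 0.0, -1.0]]
force: [0.6, 0.8, -3.2]
grip_width: 0.0235
grasp_force: 49.9
```

```bash
python3 -c "
from h import *
go(*gp(-.15),.018,GY-90);print(get_obs()['force'])"
```

```text
delta mm [-0.8  0.9  5.5] twist 0.01 closeyaw -7.54 t 6.85 pos [ 0.474  -0.1617  0.0235] tilt [-0.  0. -1.]
[ 0.56847003  0.79971356 -3.23871008]
```

Request:
jog_arm --deltas '[{"gripper": 0.0,"translation": [0,0.001,0.004],"twist": 0},{"gripper": 0.0,"translation": [0,0.001,0.005],"twist": 0},{"gripper": 0.0,"translation": [0.006,0.001,0.005],"twist": 0},{"gripper": 0.0,"translation": [0.012,0.001,0.005],"twist": 0},{"gripper": 0.0,"translation": [0.018,0.001,0.005],"twist": 0},{"gripper": 0.0,"translation": [0.024,0.001,0.005],"twist": 0},{"gripper": 0.0,"translation": [0.03,0.001,0.005],"twist": 0},{"gripper": 0.0,"translation": [0.036,0.001,0.005],"twist": 0},{"gripper": 0.0,"translation": [0.042,0.001,0.005],"twist": 0}]'

```text
clock: 7.6
eef_pos: [0.4807, -0.1194, 0.0181]
eef_rot: [[0.13, 0.991, 0.001], [0.991, -0.13, -0.001], [-0.0, 0.001, -1.0]]
force: [0.1, -5.1, 6.0]
grip_width: 0.0234
grasp_force: 49.9
```

```bash
python3 -c "
from h import *
go(*gp(-.05),.018,GY-90);print(np.round([get_obs()['force'],get_obs()['moment']],2))"
```

```text
delta mm [56.3 -0.1  0.1] twist 0.05 closeyaw -7.5 t 7.6 pos [ 0.4807 -0.1194  0.0181] tilt [-0.     0.001 -1.   ]
[[ 0.11 -5.07  5.98]
 [-1.4   0.2   0.05]]
```

Request:
jog_arm --deltas '[{"gripper": 0.0,"translation": [0.007,0,0],"twist": 0},{"gripper": 0.0,"translation": [0.014,0,0],"twist": 0},{"gripper": 0.0,"translation": [0.021,0,0],"twist": 0},{"gripper": 0.0,"translation": [0.028,0,0],"twist": 0},{"gripper": 0.0,"translation": [0.035,0,0],"twist": 0},{"gripper": 0.0,"translation": [0.042,0,0],"twist": 0},{"gripper": 0.0,"translation": [0.049,0,0],"twist": 0},{"gripper": 0.0,"translation": [0.055,0,0],"twist": 0},{"gripper": 0.0,"translation": [0.055,0,0],"twist": 0}]'

```text
clock: 8.35
eef_pos: [0.488, -0.064, 0.0181]
eef_rot: [[0.129, 0.992, 0.001], [0.992, -0.129, 0.0], [0.0, 0.001, -1.0]]
force: [0.5, 0.7, 5.8]
grip_width: 0.0236
grasp_force: 49.9
```

```bash
python3 -c "
from h import *
go(*gp(-.05),.018,GY-90);print(np.round([get_obs()['force'],get_obs()['moment']],2))"
```

```text
delta mm [ 0.5 -0.1  0.1] twist 0.11 closeyaw -7.44 t 8.35 pos [ 0.488  -0.064   0.0181] tilt [ 0.     0.001 -1.   ]
[[ 0.5   0.7   5.8 ]
 [ 0.12 -0.05 -0.  ]]
```

It went in without resistance, so it fits. Release it and regrip on the far side.

Request:
jog_arm --deltas '[{"gripper": 0.05,"translation": [0,0,0],"twist": 0},{"gripper": 0.05,"translation": [0,0,0],"twist": 0},{"gripper": 0.05,"translation": [0,0,0],"twist": 0},{"gripper": 0.05,"translation": [0,0,-0.03],"twist": 0},{"gripper": 0.05,"translation": [0,0,-0.06],"twist": 0},{"gripper": 0.05,"translation": [0,0,-0.075],"twist": 0},{"gripper": 0.05,"translation": [0,0,-0.075],"twist": 0},{"gripper": 0.05,"translation": [0.03,0,-0.075],"twist": 0},{"gripper": 0.05,"translation": [0.06,0,-0.075],"twist": 0},{"gripper": 0.05,"translation": [0.093,0,-0.075],"twist": 0}]'

```text
clock: 9.18
eef_pos: [0.4992, 0.0277, 0.0925]
eef_rot: [[0.132, 0.991, -0.0], [0.991, -0.132, 0.0], [0.0, -0.0, -1.0]]
force: [-0.3, 0.3, 0.7]
grip_width: 0.05
grasp_force: 0.0
```

```bash
python3 -c "
from h import *
go(*gp(.043),.018,GY-90)
s=snapshot('side');save(s,'out.png',(200,150,330,260),5)"
```

```text
delta mm [ 1.   0.8 74.5] twist -0.05 closeyaw -7.6 t 9.18 pos [0.4992 0.0277 0.0925] tilt [ 0. -0. -1.]
```

View pics/out.png

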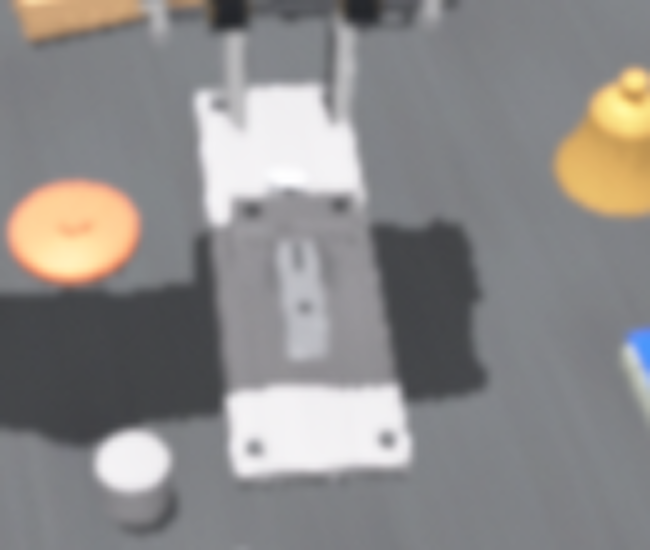

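The slide lies in the tunnel: its tail is at crop (305,355), and its nose just shows past the bridge at (288,178), between the fingers. Lower and grip.

Request:
jog_arm --deltas '[{"gripper": 0.05,"translation": [0,0,0.03],"twist": 0},{"gripper": 0.05,"translation": [0,0,0.06],"twist": 0},{"gripper": 0.05,"translation": [0,0,0.0735],"twist": 0},{"gripper": 0.05,"translation": [0,0,0.0735],"twist": 0},{"gripper": 0.0,"translation": [0,0,0.0735],"twist": 0},{"gripper": 0.0,"translation": [0,0,0.0735],"twist": 0},{"gripper": 0.0,"translation": [0,0,0.0735],"twist": 0},{"gripper": 0.0,"translation": [0,0,0.0735],"twist": 0},{"gripper": 0.0,"translation": [0,0,0.0735],"twist": 0},{"gripper": 0.0,"translation": [0,0,0.0735],"twist": 0}]'

```text
clock: 10.07
eef_pos: [0.5002, 0.0273, 0.0202]
eef_rot: [[0.13, 0.991, 0.001], [0.991, -0.13, 0.001], [0.001, 0.001, -1.0]]
force: [-1.7, 0.5, 8.5]
grip_width: 0.0232
grasp_force: 50.0
```

```bash
python3 -c "
from h import *
go(*gp(.1),.018,GY-90)"
```

```text
delta mm [58.3 -0.2  2.2] twist 0.06 closeyaw -7.49 t 10.07 pos [0.5002 0.0273 0.0202] tilt [ 0.001  0.001 -1.   ]
```

Request:
jog_arm --deltas '[{"gripper": 0.0,"translation": [0.008,0,-0.001],"twist": 0},{"gripper": 0.0,"translation": [0.016,0,-0.001],"twist": 0},{"gripper": 0.0,"translation": [0.024,0,-0.001],"twist": 0},{"gripper": 0.0,"translation": [0.032,0,-0.001],"twist": 0},{"gripper": 0.0,"translation": [0.04,0,-0.001],"twist": 0},{"gripper": 0.0,"translation": [0.048,0,-0.001],"twist": 0},{"gripper": 0.0,"translation": [0.056,0,-0.001],"twist": 0},{"gripper": 0.0,"translation": [0.062,0,-0.001],"twist": 0},{"gripper": 0.0,"translation": [0.062,0,-0.001],"twist": 0},{"gripper": 0.0,"translation": [0.062,0,-0.001],"twist": 0}]'

```text
clock: 10.9
eef_pos: [0.5077, 0.0889, 0.0203]
eef_rot: [[0.13, 0.992, -0.0], [0.992, -0.13, -0.0], [-0.0, -0.0, -1.0]]
force: [0.1, 0.6, -1.8]
grip_width: 0.0235
grasp_force: 50.0
```

```bash
python3 -c "
from h import *
go(*gp(.148),.018,GY-90);s=snapshot('side');save(s,'pull.png',(200,120,330,250),4.5)"
```

```text
delta mm [44.3  0.5  2.3] twist 0.09 closeyaw -7.46 t 10.9 pos [0.5077 0.0889 0.0203] tilt [-0. -0. -1.]
```

View pics/pull.png

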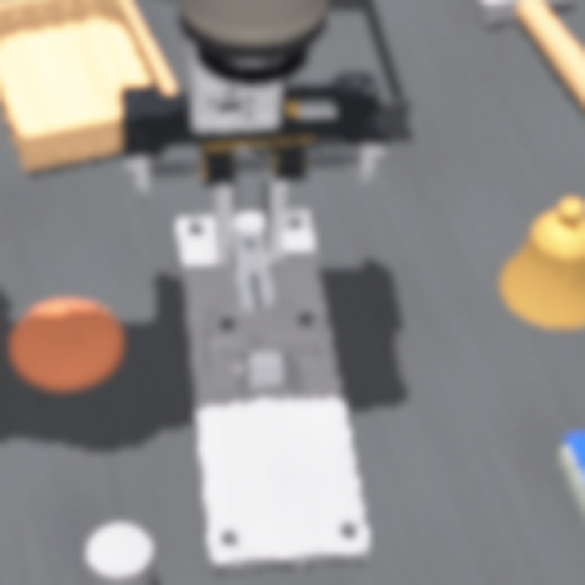

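```bash
python3 -c "
from h import *
s=snapshot('side')
for x,z in((-.015,.057),(-.02,.04),(-.02,.012),(-.035,.04),(-.035,.012),(-.03,.012),(.11,.04),(-.028,.012)):
  q=proj(s,[*gp(x),z]);print(x,z,((q-[200,120])*4.5).round())
save(s,'p2.png',(240,180,280,215),16)
g=s['image'].min(2);print(g[186:210:1,[256,258,259,260,262]].tolist())"
```

```text
-0.015 0.057 [267. 341.]
-0.02 0.04 [267. 364.]
-0.02 0.012 [267. 391.]
-0.035 0.04 [270. 380.]
-0.035 0.012 [269. 408.]
-0.03 0.012 [268. 402.]
0.11 0.04 [248. 233.]
-0.028 0.012 [268. 400.]
[[158, 163, 176, 169, 144], [159, 156, 167, 160, 143], [158, 150, 156, 150, 142], [154, 147, 147, 146, 143], [148, 146, 145, 145, 144], [146, 145, 145, 145, 144], [145, 145, 145, 145, 144], [143, 145, 147, 147, 146], [142, 145, 148, 149, 149], [139, 143, 147, 149, 148], [141, 144, 147, 148, 145], [149, 155, 158, 157, 148], [165, 176, 176, 175, 157], [181, 191, 191, 189, 165], [185, 195, 195, 194, 169], [183, 191, 191, 191, 169], [180, 189, 189, 188, 169], [179, 188, 188, 188, 169], [179, 185, 184, 183, 167], [173, 175, 173, 171, 160], [161, 162, 158, 156, 152], [155, 167, 164, 160, 153], [175, 200, 198, 192, 178], [215, 230, 229, 226, 217]]
```

View pics/p2.png

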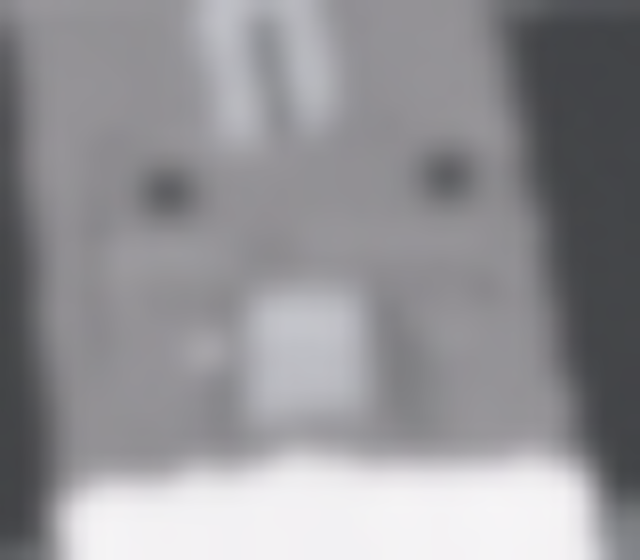

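The bright block at (305,355) is the tail's end face, just flush with the tunnel mouth. That puts the slide's centre near +0.045, as wanted. Draw it clear.

Request:
jog_arm --deltas '[{"gripper": 0.0,"translation": [0.01,0,0],"twist": 0},{"gripper": 0.0,"translation": [0.02,0,0],"twist": 0},{"gripper": 0.0,"translation": [0.03,0,0],"twist": 0},{"gripper": 0.0,"translation": [0.04,0,0],"twist": 0},{"gripper": 0.0,"translation": [0.045,0,0],"twist": 0},{"gripper": 0.0,"translation": [0.045,0,0.001],"twist": 0},{"gripper": 0.05,"translation": [0.045,0,0.001],"twist": 0},{"gripper": 0.05,"translation": [0.045,0,0.001],"twist": 0},{"gripper": 0.05,"translation": [0.045,0,0.001],"twist": 0}]'

```text
clock: 11.75
eef_pos: [0.5136, 0.1333, 0.0194]
eef_rot: [[0.13, 0.991, 0.0], [0.991, -0.13, -0.0], [-0.0, 0.0, -1.0]]
force: [0.9, -0.2, -0.1]
grip_width: 0.0402
grasp_force: 0.0
```

```bash
python3 -c "
from h import *
go(*gp(.092),.018,GY-90)"
```

```text
delta mm [-56.5   0.4   1.4] twist 0.06 closeyaw -7.49 t 11.75 pos [0.5136 0.1333 0.0194] tilt [-0.  0. -1.]
```

Request:
jog_arm --deltas '[{"gripper": 0.05,"translation": [-0.02,0,0],"twist": 0},{"gripper": 0.05,"translation": [-0.04,0,0],"twist": 0},{"gripper": 0.05,"translation": [-0.059,0,0],"twist": 0},{"gripper": 0.05,"translation": [-0.059,0,0],"twist": 0},{"gripper": 0.0,"translation": [-0.059,0,0],"twist": 0},{"gripper": 0.0,"translation": [-0.059,0,0],"twist": 0},{"gripper": 0.0,"translation": [-0.059,0,0],"twist": 0},{"gripper": 0.0,"translation": [-0.059,0,0],"twist": 0},{"gripper": 0.0,"translation": [-0.059,0,0],"twist": 0},{"gripper": 0.0,"translation": [-0.059,0,0],"twist": 0}]'

```text
clock: 12.58
eef_pos: [0.5059, 0.0751, 0.0193]
eef_rot: [[0.13, 0.992, -0.0], [0.992, -0.13, 0.0], [0.0, -0.0, -1.0]]
force: [-0.3, 0.7, -0.6]
grip_width: 0.0239
grasp_force: 50.0
```

Request:
jog_arm --deltas '[{"gripper": 0.0,"translation": [0,0,-0.02],"twist": 0},{"gripper": 0.0,"translation": [0,0,-0.05],"twist": 0},{"gripper": 0.0,"translation": [0,0,-0.08],"twist": 0},{"gripper": 0.0,"translation": [0,0,-0.09],"twist": 0},{"gripper": 0.0,"translation": [0,0,-0.09],"twist": 0},{"gripper": 0.0,"translation": [0,0,-0.09],"twist": 0}]'

```text
clock: 13.08
eef_pos: [0.5056, 0.0753, 0.1089]
eef_rot: [[0.129, 0.992, 0.0], [0.992, -0.129, 0.001], [0.001, 0.0, -1.0]]
force: [-0.5, 0.3, -3.2]
grip_width: 0.024
grasp_force: 50.0
```

```bash
python3 -c "
from h import *
go(.417,.336,.09,5.3)
s=snapshot('side');print([np.round(d['xy'],1) for d in find_in('side','slide_1')]);o=get_obs();print(proj(s,[*(o['eef_pos'][:2]),o['eef_pos'][2]+.02]))"
```

```text
delta mm [ 247.  -121.6   19.1] twist -12.73 closeyaw -7.43 t 13.08 pos [0.5056 0.0753 0.1089] tilt [ 0.001  0.    -1.   ]
[array([259.5, 289.6]), array([255., 162.])]
[255.88830549 155.36041179]
```

Request:
jog_arm --deltas '[{"gripper": 0.0,"translation": [0.249,-0.121,0],"twist": -12.7},{"gripper": 0.0,"translation": [0.249,-0.121,0],"twist": -12.7},{"gripper": 0.0,"translation": [0.249,-0.121,0],"twist": -12.7},{"gripper": 0.0,"translation": [0.249,-0.121,0],"twist": -12.7},{"gripper": 0.0,"translation": [0.249,-0.121,0],"twist": -12.7},{"gripper": 0.0,"translation": [0.249,-0.121,0],"twist": -12.7},{"gripper": 0.0,"translation": [0.249,-0.121,0],"twist": -12.7},{"gripper": 0.0,"translation": [0.249,-0.121,0],"twist": -12.7},{"gripper": 0.0,"translation": [0.249,-0.121,0],"twist": -12.7},{"gripper": 0.0,"translation": [0.249,-0.121,0],"twist": -12.7}]'

```text
clock: 14.02
eef_pos: [0.4182, 0.3361, 0.1082]
eef_rot: [[-0.09, 0.996, -0.001], [0.996, 0.09, -0.002], [-0.002, -0.001, -1.0]]
force: [0.3, -0.3, -2.6]
grip_width: 0.024
grasp_force: 50.0
```

```bash
python3 -c "
from h import *
go(.417,.337,.014,5.3)
s=snapshot('side');save(s,'cr.png',(170,90,270,180),6)"
```

```text
delta mm [ 1.1 -1.  94.2] twist -0.12 closeyaw 5.18 t 14.02 pos [0.4182 0.3361 0.1082] tilt [-0.002 -0.001 -1.   ]
```

View pics/cr.png

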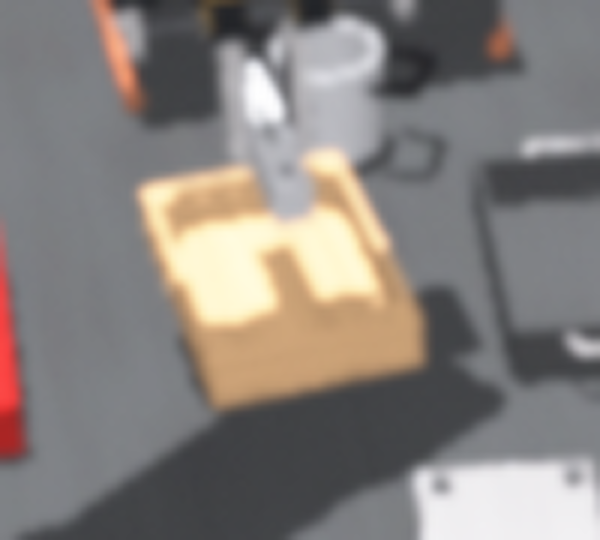

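The slide hangs level over the crate, its near end at crop (290,210). Lower it to the floor and release.

Request:
jog_arm --deltas '[{"gripper": 0.0,"translation": [0.001,0,0.025],"twist": 0},{"gripper": 0.0,"translation": [0.001,0,0.05],"twist": 0},{"gripper": 0.0,"translation": [0.001,0,0.07],"twist": 0},{"gripper": 0.0,"translation": [0.001,0,0.085],"twist": 0},{"gripper": 0.0,"translation": [0.001,0,0.092],"twist": 0},{"gripper": 0.0,"translation": [0.001,0,0.093],"twist": 0},{"gripper": 0.0,"translation": [0.001,0,0.0935],"twist": 0}]'

```text
clock: 14.65
eef_pos: [0.4189, 0.3375, 0.0161]
eef_rot: [[-0.089, 0.996, -0.0], [0.996, 0.089, -0.0], [-0.0, -0.0, -1.0]]
force: [-0.1, 0.2, -2.1]
grip_width: 0.0236
grasp_force: 50.0
```

```bash
python3 -c "
from h import *
print(np.round(get_obs()['force'],2));go(.417,.337,.0135,5.3)"
```

```text
[-0.13  0.19 -2.11]
delta mm [-0.3 -1.9  2.6] twist -0.18 closeyaw 5.12 t 14.65 pos [0.4189 0.3375 0.0161] tilt [-0. -0. -1.]
```

Request:
jog_arm --deltas '[{"gripper": 0.0,"translation": [0,0,0.0015],"twist": 0},{"gripper": 0.0,"translation": [0,0,0.0015],"twist": 0},{"gripper": 0.05,"translation": [0,0,0.0015],"twist": 0},{"gripper": 0.05,"translation": [0,0,0.0015],"twist": 0},{"gripper": 0.05,"translation": [0,0,0.0015],"twist": 0},{"gripper": 0.05,"translation": [0,0,-0.03],"twist": 0},{"gripper": 0.05,"translation": [0,0,-0.07],"twist": 0},{"gripper": 0.06,"translation": [0,0,-0.11],"twist": 0},{"gripper": 0.06,"translation": [0,0,-0.15],"twist": 0},{"gripper": 0.06,"translation": [0,0,-0.15],"twist": 0}]'

```text
clock: 15.48
eef_pos: [0.4211, 0.3399, 0.1724]
eef_rot: [[-0.09, 0.996, 0.005], [0.996, 0.09, 0.007], [0.006, 0.005, -1.0]]
force: [2.1, 1.5, 0.6]
grip_width: 0.0599
grasp_force: 0.0
```

```bash
python3 -c "
from h import *
go(.4204,-.296,.1,18.35)
s=snapshot('side')
print([(np.round(d['xy'],1),ray(s,d['xy'],.034).round(3)) for d in find_in('side','slide_1')])"
```

```text
delta mm [-633.7  -58.1   68. ] twist -13.21 closeyaw 5.14 t 15.48 pos [0.4211 0.3399 0.1724] tilt [ 0.006  0.005 -1.   ]
[(array([255.9, 286.2]), array([ 0.416, -0.311,  0.034])), (array([215.1, 135.7]), array([0.411, 0.322, 0.034]))]
```

Request:
jog_arm --deltas '[{"gripper": 0.06,"translation": [-0.34,0.03,0],"twist": -5},{"gripper": 0.06,"translation": [-0.34,0.03,0],"twist": -10},{"gripper": 0.06,"translation": [-0.34,0.03,0],"twist": -13.2},{"gripper": 0.06,"translation": [-0.34,0.03,0],"twist": -13.2},{"gripper": 0.06,"translation": [-0.34,0.03,0],"twist": -13.2},{"gripper": 0.06,"translation": [-0.34,0.03,0],"twist": -13.2},{"gripper": 0.06,"translation": [-0.34,0.03,0],"twist": -13.2},{"gripper": 0.06,"translation": [-0.34,0.03,0],"twist": -13.2},{"gripper": 0.06,"translation": [-0.634,-0.058,0],"twist": -13.2},{"gripper": 0.06,"translation": [-0.634,-0.058,0],"twist": -13.2}]'

```text
clock: 16.42
eef_pos: [0.4609, -0.0737, 0.1651]
eef_rot: [[-0.316, 0.949, -0.001], [0.949, 0.316, -0.001], [-0.001, -0.002, -1.0]]
force: [1.0, 0.1, 0.2]
grip_width: 0.0598
grasp_force: 0.0
```

```bash
python3 -c "
from h import *
go(.4204,-.296,.1,18.35)"
```

```text
delta mm [-198.1 -108.5   65.4] twist 0.04 closeyaw 18.39 t 16.42 pos [ 0.4609 -0.0737  0.1651] tilt [-0.001 -0.002 -1.   ]
```

Request:
jog_arm --deltas '[{"gripper": 0.06,"translation": [-0.198,-0.108,0],"twist": 0},{"gripper": 0.06,"translation": [-0.198,-0.108,0],"twist": 0},{"gripper": 0.06,"translation": [-0.198,-0.108,0],"twist": 0},{"gripper": 0.06,"translation": [-0.198,-0.108,0],"twist": 0},{"gripper": 0.06,"translation": [-0.198,-0.108,0],"twist": 0},{"gripper": 0.06,"translation": [-0.198,-0.108,0.03],"twist": 0},{"gripper": 0.06,"translation": [-0.198,-0.108,0.065],"twist": 0},{"gripper": 0.06,"translation": [-0.198,-0.108,0.1],"twist": 0},{"gripper": 0.06,"translation": [-0.198,-0.108,0.1],"twist": 0},{"gripper": 0.06,"translation": [-0.198,-0.108,0.1],"twist": 0}]'

```text
clock: 17.25
eef_pos: [0.42, -0.2935, 0.0648]
eef_rot: [[-0.314, 0.949, -0.005], [0.949, 0.314, 0.001], [0.002, -0.004, -1.0]]
force: [-0.7, 0.2, 1.1]
grip_width: 0.0596
grasp_force: 0.0
```

```bash
python3 -c "
from h import *
go(.4204,-.296,.006,18.35)"
```

```text
delta mm [-2.6 -0.1 58.8] twist -0.03 closeyaw 18.32 t 17.25 pos [ 0.42   -0.2935  0.0648] tilt [ 0.002 -0.004 -1.   ]
```

Request:
jog_arm --deltas '[{"gripper": 0.06,"translation": [-0.001,0,0.03],"twist": 0},{"gripper": 0.06,"translation": [-0.001,0,0.055],"twist": 0},{"gripper": 0.06,"translation": [-0.001,0,0.057],"twist": 0},{"gripper": 0.06,"translation": [-0.001,0,0.057],"twist": 0},{"gripper": 0.0,"translation": [-0.001,0,0.057],"twist": 0},{"gripper": 0.0,"translation": [-0.001,0,0.057],"twist": 0},{"gripper": 0.0,"translation": [-0.001,0,0.057],"twist": 0},{"gripper": 0.0,"translation": [-0.001,0,0.057],"twist": 0},{"gripper": 0.0,"translation": [-0.001,0,0.057],"twist": 0},{"gripper": 0.0,"translation": [-0.001,0,0.057],"twist": 0}]'

```text
clock: 18.08
eef_pos: [0.4225, -0.2945, 0.0095]
eef_rot: [[-0.316, 0.949, 0.001], [0.949, 0.316, 0.0], [-0.0, 0.001, -1.0]]
force: [-0.9, 2.3, 11.6]
grip_width: 0.0297
grasp_force: 50.0
```

Request:
jog_arm --deltas '[{"gripper": 0.0,"translation": [0,0,0],"twist": 0},{"gripper": 0.0,"translation": [0,0,-0.03],"twist": 0},{"gripper": 0.0,"translation": [0,0,-0.07],"twist": 0},{"gripper": 0.0,"translation": [0,0,-0.11],"twist": 0},{"gripper": 0.0,"translation": [0,0,-0.15],"twist": 0},{"gripper": 0.0,"translation": [0,0,-0.15],"twist": 0},{"gripper": 0.0,"translation": [0,0,-0.15],"twist": 0}]'

```text
clock: 18.67
eef_pos: [0.4233, -0.2944, 0.1604]
eef_rot: [[-0.317, 0.949, 0.004], [0.949, 0.317, -0.0], [-0.001, 0.003, -1.0]]
force: [-0.2, -0.2, -3.7]
grip_width: 0.0294
grasp_force: 50.0
```

```bash
python3 -c "
from h import *
go(.607,.306,.1,-4.8)"
```

```text
delta mm [511.4 364.2  61. ] twist 23.26 closeyaw 18.46 t 18.67 pos [ 0.4233 -0.2944  0.1604] tilt [-0.001  0.003 -1.   ]
```

It's 29.5 mm wide, so this is the one that doesn't fit. Take it to the steel pan.

Request:
jog_arm --deltas '[{"gripper": 0.0,"translation": [0.511,0.364,0],"twist": 23.3},{"gripper": 0.0,"translation": [0.511,0.364,0],"twist": 23.3},{"gripper": 0.0,"translation": [0.511,0.364,0],"twist": 23.3},{"gripper": 0.0,"translation": [0.511,0.364,0],"twist": 23.3},{"gripper": 0.0,"translation": [0.511,0.364,0],"twist": 23.3},{"gripper": 0.0,"translation": [0.511,0.364,0],"twist": 23.3},{"gripper": 0.0,"translation": [0.511,0.364,0],"twist": 23.3},{"gripper": 0.0,"translation": [0.511,0.364,0],"twist": 23.3},{"gripper": 0.0,"translation": [0.511,0.364,0],"twist": 23.3},{"gripper": 0.0,"translation": [0.511,0.364,0],"twist": 23.3}]'

```text
clock: 19.5
eef_pos: [0.5398, 0.093, 0.1573]
eef_rot: [[0.085, 0.996, -0.002], [0.996, -0.085, -0.001], [-0.001, -0.002, -1.0]]
force: [0.7, -0.8, -2.2]
grip_width: 0.0295
grasp_force: 50.0
```

```bash
python3 -c "
from h import *
go(.607,.306,.1,-4.8)"
```

```text
delta mm [218.   48.9  57. ] twist -0.09 closeyaw -4.89 t 19.5 pos [0.5398 0.093  0.1573] tilt [-0.001 -0.002 -1.   ]
```

Request:
jog_arm --deltas '[{"gripper": 0.0,"translation": [0.217,0.049,0],"twist": 0},{"gripper": 0.0,"translation": [0.217,0.049,0],"twist": 0},{"gripper": 0.0,"translation": [0.217,0.049,0],"twist": 0},{"gripper": 0.0,"translation": [0.217,0.049,0],"twist": 0},{"gripper": 0.0,"translation": [0.217,0.049,0],"twist": 0},{"gripper": 0.0,"translation": [0.217,0.049,0.02],"twist": 0},{"gripper": 0.0,"translation": [0.217,0.049,0.05],"twist": 0},{"gripper": 0.0,"translation": [0.217,0.049,0.055],"twist": 0},{"gripper": 0.0,"translation": [0.217,0.049,0.055],"twist": 0}]'

```text
clock: 20.25
eef_pos: [0.6062, 0.3013, 0.1006]
eef_rot: [[0.086, 0.996, -0.005], [0.996, -0.086, -0.004], [-0.004, -0.004, -1.0]]
force: [0.3, -0.6, -2.8]
grip_width: 0.03
grasp_force: 50.0
```

```bash
python3 -c "
from h import *
go(.607,.306,.018,-4.8);s=snapshot('side');save(s,'pn.png',(190,80,310,170),6)"
```

```text
delta mm [ 5.1  0.7 82.6] twist -0.16 closeyaw -4.96 t 20.25 pos [0.6062 0.3013 0.1006] tilt [-0.004 -0.004 -1.   ]
```

View pics/pn.png

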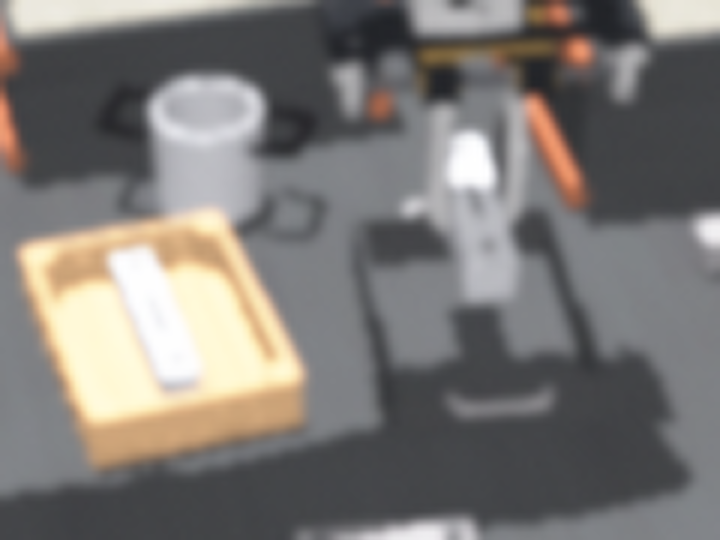

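The first slide lies flat in the crate, around (155,315). The second hangs centred over the pan, near end at (490,290). Lower it.

Request:
jog_arm --deltas '[{"gripper": 0.0,"translation": [0.003,0,0.025],"twist": 0},{"gripper": 0.0,"translation": [0.003,0,0.05],"twist": 0},{"gripper": 0.0,"translation": [0.003,0,0.07],"twist": 0},{"gripper": 0.0,"translation": [0.003,0,0.08],"twist": 0},{"gripper": 0.0,"translation": [0.003,0,0.083],"twist": 0},{"gripper": 0.0,"translation": [0.003,0,0.085],"twist": 0},{"gripper": 0.0,"translation": [0.003,0,0.085],"twist": 0}]'

```text
clock: 20.88
eef_pos: [0.609, 0.3058, 0.0201]
eef_rot: [[0.086, 0.996, 0.001], [0.996, -0.086, 0.001], [0.001, 0.001, -1.0]]
force: [-0.6, 0.3, -1.9]
grip_width: 0.0293
grasp_force: 50.0
```

```bash
python3 -c "
from h import *
print(np.round(get_obs()['force'],2));go(.607,.306,.0135,-4.8)"
```

```text
[-0.59  0.32 -1.91]
delta mm [ 0.1 -2.   6.6] twist -0.13 closeyaw -4.93 t 20.88 pos [0.609  0.3058 0.0201] tilt [ 0.001  0.001 -1.   ]
```

Request:
jog_arm --deltas '[{"gripper": 0.0,"translation": [0,0,0.003],"twist": 0},{"gripper": 0.0,"translation": [0,0,0.005],"twist": 0},{"gripper": 0.0,"translation": [0,0,0.005],"twist": 0},{"gripper": 0.06,"translation": [0,0,0.005],"twist": 0},{"gripper": 0.06,"translation": [0,0,0.005],"twist": 0},{"gripper": 0.06,"translation": [0,0,0.005],"twist": 0},{"gripper": 0.06,"translation": [0,0,-0.03],"twist": 0},{"gripper": 0.06,"translation": [0,0,-0.07],"twist": 0},{"gripper": 0.06,"translation": [0,0,-0.11],"twist": 0},{"gripper": 0.06,"translation": [0,0,-0.15],"twist": 0}]'

```text
clock: 21.72
eef_pos: [0.6081, 0.3054, 0.1708]
eef_rot: [[0.086, 0.996, -0.0], [0.996, -0.086, -0.001], [-0.001, 0.0, -1.0]]
force: [0.7, 0.1, 0.9]
grip_width: 0.06
grasp_force: 0.0
```

Request:
jog_arm --deltas '[{"gripper": 0.06,"translation": [0,0,-0.02],"twist": 0},{"gripper": 0.06,"translation": [0,0,-0.02],"twist": 0},{"gripper": 0.06,"translation": [0,0,-0.02],"twist": 0},{"gripper": 0.06,"translation": [0,0,-0.02],"twist": 0},{"gripper": 0.06,"translation": [0,0,-0.02],"twist": 0}]'

```text
clock: 22.13
eef_pos: [0.6076, 0.3058, 0.1877]
eef_rot: [[0.085, 0.996, -0.002], [0.996, -0.085, -0.001], [-0.001, -0.001, -1.0]]
force: [-0.2, 0.1, -0.7]
grip_width: 0.0598
grasp_force: 0.0
```

```bash
python3 -c "
from h import *
s=snapshot('side');save(s,'end.png',None,1.5)
print([(np.round(d['xy'],1),round(d['confidence'],2),ray(s,d['xy'],.032).round(3)) for d in find_in('side','slide_1')])"
```

```text
[(array([270.1, 134.2]), 0.68, array([0.611, 0.29 , 0.032])), (array([217.4, 138.3]), 0.46, array([0.417, 0.307, 0.032])), (array([217.2, 198.1]), 0.26, array([0.369, 0.012, 0.032]))]
```

View pics/end.png

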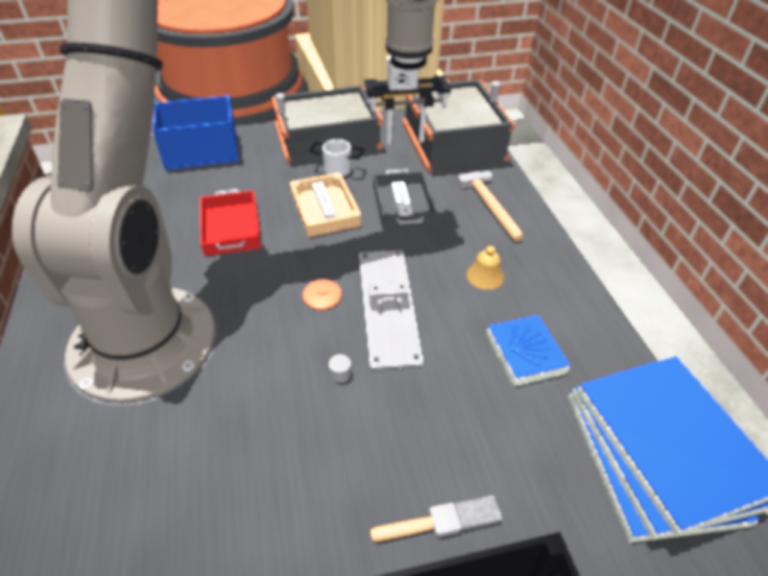

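Both slides lie flat in their trays: the crate slide at (324,200), the pan slide at (401,197). Nothing else has moved and the gripper is clear, so I hand it in.

```bash
python3 -c "
from rig import *
print(job_done())"
```

```text
the job is handed in; nothing more can be done
None
```

The job is handed in: the 24 mm slide fitted, was drawn right through the gauge and lies flat in the wooden crate, and the 30 mm slide lies flat in the steel pan; I measured the 30 mm one with the gripper and did not try it in the gauge, and no verdict came back.

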